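Start the tortilla press's hold-down screw in its deep well

TASK

Fasten the green tortilla press to the board: swing the metal cover well clear of the press's deep hold-down well, take the red-winged screw from its wooden stand and lower it upright down the well. Feel for the start of the coarse thread at the bottom without forcing the screw, then turn it clockwise until its collar is fully home on the mouth of the well, let go, and leave the cup, pitcher and basket where they stand.

Things in the scene. Friction and masses are not known exactly. Their poses are not given: they have to be found in the camera images.
- press: Heavy green cast tortilla press, fixed. Origin: on the board, on the upright axis of its hold-down well; z up. Its round plates (190 mm across, 44 mm high, lever over them up to 85 mm) lie towards its own +x, centred 165 mm from the origin. The well is a round upright tube, outside 72 mm, bore 50 mm, mouth 110 mm above the board.
- well_mouth (a point): Centre of the well's mouth, on its axis, 110 mm above the board.
- well_slot (a point): Centre, on the well's axis, of the top of a brass plate 27 mm above the board, 6 mm thick, with a straight slot 16 mm wide right across the bore. The slot's direction differs each time: within 0.45 rad either side of the press's x axis, to be felt or seen. The screw's foot rests on the plate until its bar is within about 0.14 rad of the slot's direction; then it can be lowered through.
- thread_start (a point): Point on the well's axis, 12 mm above the board: once through the slot the foot's underside meets two thread ramps here. Turned clockwise (seen from above) it goes under the plate and may sink 6 mm per rad; about 1.0 rad from the slot's middle the collar meets the mouth, foot 6 mm above the board. Dead stop about 1.7 rad clockwise of the slot's middle; anticlockwise is blocked.
- cover (a joint): Angle (rad) of the aluminium cover over the well: 0 = centred over the mouth; grows as it turns clockwise seen from above, to a stop at 2.3. It stays where left (friction about 0.06 N m). Disc 64 mm across, 6 mm thick, underside 111 mm above the board, centre 52 mm from the pivot. Just clear of the screw's collar at 1.4, well clear from 1.6.
- cover_knob (a point): Black upright round knob on the cover for pushing it, 16 mm diameter, from 117 to 149 mm above the board; the point is on its axis, 133 mm above the board, 66 mm from the pivot axis.
- cover_pivot (a point): Vertical pivot axis of the cover, 52 mm from the well's axis towards the press's own +y; the point is 117 mm above the board. The pivot's boss is 24 mm across and reaches 119 mm.
- stand: Light wooden block 100 x 100 x 110 mm high with a 50 mm upright through hole in the middle, fixed. Origin: centre of its underside. The screw hangs in it by its collar.
- screw: Steel screw, red wing, 152 mm, 0.25 to 0.5 kg, loose, upright in the stand, foot 6 mm above the board. Origin: centre of its foot's underside, z up. Foot: cross bar 42 (x) x 10 (y) x 7 mm high; 14 mm neck; shank 26 mm across from 31 mm up; collar 64 mm across from 104 to 112 mm; wing 60 mm along x (parallel to the bar), 16 mm thick, 112 to 152 mm. Half a turn makes no difference.
- screw_wing (a point): Middle of the screw's red wing, on its axis, 132 mm above the foot's underside.
- cup: Aluminium measuring cup with a handle, 76 mm across, 80 mm high, loose. Origin: centre of its underside. Leave alone.
- pitcher: White and blue ceramic pitcher, 132 mm across, 190 mm high, loose. Origin: centre of its underside. Leave alone.
- basket: Orange and yellow woven-look tortilla basket, 210 mm across, 107 mm high to the top of its lid knob, loose. Origin: centre of its underside. Leave alone.
There are look-alikes about, which are no part of the job. Several things have the shape of the screw; the one meant has the colours described above.

How it is judged:
On the way, in this order (a step that is already met when the one before it is completed fails the run):
1. the cover is swung clear of the well (joint above 1.4 rad) (value of joint cover above 1.4 rad), for 0.1 s.
2. the screw's foot has dropped through the slot, upright (foot less than 16 mm above the board, within 6 mm of the well's axis, tilt below 0.1 rad) (z of screw in the frame of press below 0.016 m and horizontal distance between screw and well_mouth below 0.006 m and angle between screw's own z axis and vertical below 0.1 rad), for 0.1 s.
At the end, for the whole second after the job is handed in: The screw stands upright in the well (tilt below 0.04 rad, foot within 5 mm of the well's axis), turned home so that its collar is on the mouth of the well (foot less than 8 mm above the board, i.e. collar gap below 2 mm), released and at rest; the cover is still swung aside (above 1.3 rad) (value of joint cover above 1.3 rad and z of screw in the frame of press below 0.008 m and horizontal distance between screw and well_mouth below 0.005 m and angle between screw's own z axis and vertical below 0.04 rad and linear speed of screw below 0.02 m/s and contact force between the fingers and screw below 0.1 N); the robot touches nothing.
It fails at once if the screw is forced: more than 80 N between screw and press (contact force between screw and press above 80 N).
It fails at once if the cup is moved more than 30 mm (distance of cup from where it was at the start of the episode above 0.03 m).
It fails at once if the pitcher is moved more than 30 mm or tipped (distance of pitcher from where it was at the start of the episode above 0.03 m or angle between pitcher's own z axis and vertical above 0.3 rad).
It fails at once if the basket is moved more than 30 mm (distance of basket from where it was at the start of the episode above 0.03 m).
It also fails if it takes over 64 s, if anything falls off the work surface, if the arm or the gripper's body presses on something with over 40 N, if the wrist force passes 120 N, or if a joint passes its speed limit or range.

ROBOT

A 7-joint arm with a two-finger parallel gripper is mounted at the origin on the work surface. World frame = base frame: x ahead of the robot, y to its left, z up, the work surface at z = 0. Lengths are in m, angles in rad, forces in N, time in s.
With the tool pointing down it reaches from about 0.35 to 0.775 m from the base axis. Payload 3.1 kg.
Tool frame: the origin (TCP) lies at the very end of the fingers, on their centre line; the grasp point (between the pads) lies 19 mm behind it; z points along the fingers, y is the line along which they close (so a half turn about z gives the same grasp; the last joint's range is limited). The gripper opens to 85 mm and grips with 20 to 120 N. Pads are 22 mm wide; open, the fingers measure 114 mm over their backs; the gripper's body (76 mm by 85 mm) begins 54 mm behind the grasp point. The pads swing forward as they close: fully open they stand 13 mm farther back than shut.
Start: joints at [-1.18, 0.311, 0.014, 1.512, -0.004, 1.319, -0.027], TCP at [0.231, 0.499, 0.231] pointing down, gripper open.
Joint ranges: [-2.7, 2.7], [-0.3, 1.91], [-1.27, 1.3], [0.12, 2.57], [-1.44, 4.58], [0.2, 2.03], [-3.05, 3.05]. Speed limits (rad/s): [2.79, 2.79, 3.14, 3.14, 3.14, 3.14, 3.14].

INTERFACE

Orientations are given as a rotation vector (axis times angle).
In Python, from workcell import arm gives the robot as it stands.
- The arm moves only by the shell command python3 -m inch 'ROWS' [FORCE]. ROWS is JSON, a list of rows, each an object with "translation": the shift along the tool's x, y, z in mm, a list of three; "turn": the turn, a rotation vector about the tool's x, y, z in degrees, a list of three; "hand": the opening, from 0 (shut) to 1 (fully open). In form: [{"translation": [tx, ty, tz], "turn": [rx, ry, rz], "hand": hand}, ...]. A call has exactly 5 rows; each row is the pose to reach, as a shift and turn from the pose commanded when the call began, along the tool's axes at that moment; what a row does not reach only later rows make up. A row lasts 1/8 s, in which the tool goes at most 62.5 mm and 10.7 degrees, less where a joint would pass 70% of its speed; a pose out of reach is approached as far as the arm can. A call with a gripper value outside its range is refused whole. The fingers move at their own pace and stop on an object; FORCE is the grip in N (left out, the last holds). Time passes only in rows, so rows that repeat a pose let the fingers close, or fill a call up. It gives the time, the measured TCP pose, the force, the opening and the grip force at its end, in the units of the state.
- arm.sense(): the state, without advancing time (a new reading comes with each control period).
- arm.camera(name): name is "side" or "top" or "wrist"; returns a dict with "img" (420x560x3 uint8, blue, green, red), "fx", "fy", "cx", "cy" (pixels), "dist" ([k1, k2, p1, p2, k3] as OpenCV has them; the pictures are not rectified), "T" (4x4, takes a point from camera to world coordinates). Camera axes: x right, y down, z forward; pixel columns grow to the right and rows downward; lengths in m; the calibration is good to about 2 mm. A picture is of the moment at which its call begins. There is no depth.
- arm.close_job(): hands the job in; it is judged then, once.
The state is a dict: "time": time; "joint_pos": joint angles; "joint_velocities": joint speeds; "effort": joint torques, N m; "tcp_pos": TCP position; "tcp_rot": TCP orientation; "ft_force": force on the tool from outside, world axes, zero at the start; "torque": the same for the moment, N m; "finger_gap": finger opening in m; "grasp_force": force on a finger pad.
Only numpy, scipy, OpenCV 4.12 (cv2) and the standard library are available. Lean on these libraries where they do the work, as an engineer would, in place of code of your own. Each camera call takes 0.05 s, during which the arm holds its last target. There are 200 camera calls.

## Working session

There is one attempt and no reset: what is moved stays moved. The work goes in short steps, Python scripts to look and compute and a shell command to move; the robot and the scene stay as the last step left them, time stands still between calls to the robot, and variables do not carry over. Pictures are saved under pics/ and viewed, at most 10 in all, crops included, and the job is handed in when it is done.

```bash
mkdir -p pics; ls; python3 - <<'E'
from workcell import arm
import cv2,numpy as np
s=arm.sense(); print({k:np.round(v,3) for k,v in s.items()})
for n in ("top","side"):
    c=arm.camera(n); cv2.imwrite(f"pics/{n}0.png",c["img"]); print(n,c["fx"],c["fy"],c["cx"],c["cy"],c["dist"]);print(np.round(c["T"],3))
E
```

```text
pics
{'time': np.float64(0.0), 'joint_pos': array([-1.18 ,  0.312,  0.014,  1.513, -0.004,  1.319, -0.027]), 'joint_velocities': array([-0.002,  0.001, -0.002,  0.   , -0.001, -0.001,  0.001]), 'effort': array([ 1.0000e-03, -3.7992e+01,  1.4600e-01, -2.3058e+01,  1.2000e-02,
        1.3000e-02, -0.0000e+00]), 'tcp_pos': array([0.23 , 0.499, 0.23 ]), 'tcp_rot': array([-0.674, -3.068,  0.004]), 'ft_force': array([ 0.165, -0.459, -0.516]), 'torque': array([-0.008,  0.057, -0.018]), 'grasp_force': np.float64(0.0), 'finger_gap': np.float64(0.085)}
top 512.8414449372447 512.8414449372447 270.1171639761776 206.05509260786056 [-0.14925552  0.          0.          0.          0.        ]
[[-0.017 -0.997  0.076  0.467]
 [-1.     0.018  0.013 -0.039]
 [-0.015 -0.075 -0.997  1.536]
 [ 0.     0.     0.     1.   ]]
side 452.831881840687 452.831881840687 282.6679341703328 214.74254055209025 [-0.02028885  0.          0.          0.          0.        ]
[[ 0.76  -0.418  0.497 -0.066]
 [-0.65  -0.487  0.583 -0.803]
 [-0.002 -0.766 -0.642  0.925]
 [ 0.     0.     0.     1.   ]]
```

View pics/top0.png

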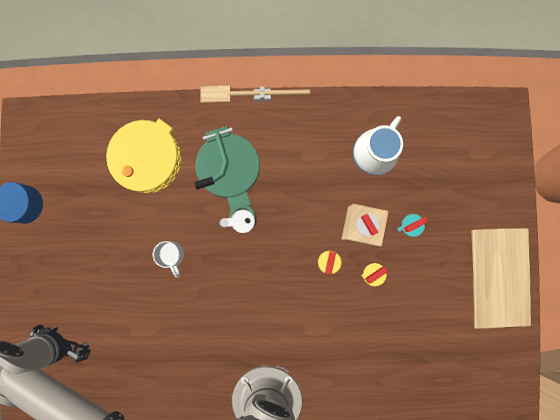

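View pics/side0.png

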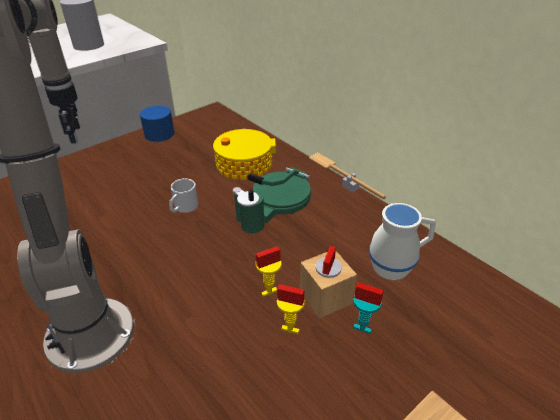

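Candidates in the top view: red wings at (369,224) in the wooden stand with a grey collar; (330,262) and (375,274) with yellow collars; and (413,225) with a teal collar. The steel one in the stand at (369,224) fits the description. I'll confirm it in an enlarged crop.

```bash
python3 - <<'E'
import cv2,numpy as np
t=cv2.imread("pics/top0.png");s=cv2.imread("pics/side0.png")
def cr(im,x,y,w,h,k): return cv2.resize(im[y:y+h,x:x+w],None,fx=k,fy=k,interpolation=cv2.INTER_CUBIC)
a=cr(t,190,120,80,120,5)      # 400x600
b=cr(t,335,195,80,60,5)       # 400x300
c=cr(s,290,240,80,60,5)
cv2.imwrite("pics/crop0.png",np.hstack([a,np.vstack([b,c])]))
E
```

```text
(no output)
```

View pics/crop0.png

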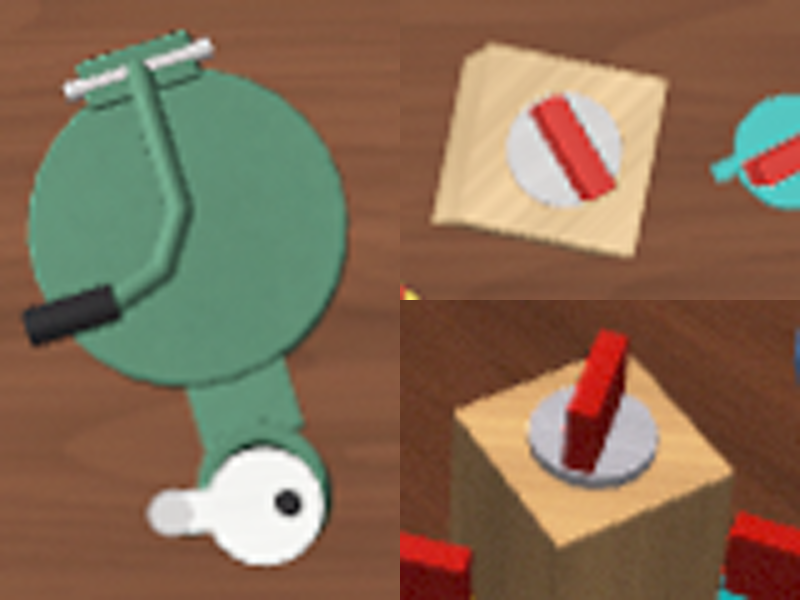

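The crop confirms it: grey steel collar centred at about (367.6,224.6) in top, red wing, in the stand. The cover pivot is at (223.6,222.2), the disc at (242.8,220.6), the knob at (247.4,220.2) and the plates at (227,165).

```bash
cat > h.py <<'E'
from workcell import arm
import cv2,numpy as np
from scipy.spatial.transform import Rotation as R
def onz(c,uv,z):
    K=np.array([[c["fx"],0,c["cx"]],[0,c["fy"],c["cy"]],[0,0,1]])
    p=cv2.undistortPoints(np.array([[uv]],float),K,np.array(c["dist"],float))[0,0]
    T=np.array(c["T"]); d=T[:3,:3]@np.r_[p,1]; o=T[:3,3]
    return (o+d*(z-o[2])/d[2])
def proj(c,P):
    K=np.array([[c["fx"],0,c["cx"]],[0,c["fy"],c["cy"]],[0,0,1]]); T=np.linalg.inv(np.array(c["T"]))
    return cv2.projectPoints(np.atleast_2d(P).astype(float),cv2.Rodrigues(T[:3,:3])[0],T[:3,3],K,np.array(c["dist"],float))[0][:,0]
def delta(xyz,yaw):
    """tool-frame shift mm to TCP xyz, and turn about tool z (deg) so that tool y axis points along world yaw (mod pi)"""
    s=arm.sense(); M=R.from_rotvec(s["tcp_rot"]).as_matrix(); d=M.T@(np.array(xyz)-s["tcp_pos"])*1e3
    y=np.arctan2(M[1,1],M[0,1]); t=-(yaw-y); t=np.degrees((t+np.pi/2)%np.pi-np.pi/2)
    print("tcp",np.round(s["tcp_pos"],4),"tooly yaw",round(float(y),3),"tilt deg",np.round(np.degrees(np.arccos(-M[2,2])),2),"shift",np.round(d,1),"turn",round(float(t),1),"j7",round(s["joint_pos"][6],2))
E
python3 - <<'E'
from h import *
c=arm.camera("top");s=arm.camera("side")
def f(uv,z): return np.round(onz(c,uv,z),4)
piv=f((223.6,222.2),.119);disc=f((242.8,220.6),.117);kn=f((247.4,220.2),.149);pl=f((227,165),.044)
print("piv",piv,"disc",disc,"knob",kn,"plates",pl)
print("dists piv-disc",np.linalg.norm((disc-piv)[:2]),"piv-kn",np.linalg.norm((kn-piv)[:2]),"plates-disc",np.linalg.norm((pl-disc)[:2]))
d=pl-disc;e=piv-disc;print("press yaw",np.arctan2(d[1],d[0]),np.arctan2(e[1],e[0])-np.pi/2)
print("collar top",f((367.6,224.6),.118),"side",np.round(onz(s,(328.2,267),.118),4))
def cr(u,v):return (335+(u-400+.5)/5-.5,195+(v+.5)/5-.5)
a=f(cr(549,101),.158);b=f(cr(599,194),.158);w=b-a;print("wing",a,b,(a+b)/2,np.linalg.norm(w),np.arctan2(w[1],w[0]))
for n,p in(("plates",pl),("disc",disc)):print(n,proj(s,p))
for n,uv,z in(("cup",(170,255),.08),("pitcher",(380,148),.1),("basket",(143,157),.09),("ylw",(330,262),.11),("teal",(413,225),.11)):print(n,f(uv,z))
E
```

```text
piv [0.5314 0.1096 0.119 ] disc [0.535  0.0564 0.117 ] knob [0.5343 0.0417 0.149 ] plates [0.7032 0.1058 0.044 ]
dists piv-disc 0.053321665390345795 piv-kn 0.06796190109171461 plates-disc 0.17530430684954665
press yaw 0.2856651424833789 0.06756616743649957
collar top [ 0.5175 -0.2896  0.118 ] side [ 0.5137 -0.2938  0.118 ]
wing [ 0.5427 -0.2746  0.158 ] [ 0.492  -0.3003  0.158 ] [ 0.51735 -0.28745  0.158  ] 0.05684171003761232 -2.672437625843133
plates [[281.2823706  187.19492018]]
disc [[248.19979984 197.0876634 ]]
cup [0.4419 0.2687 0.08  ]
pitcher [ 0.7355 -0.3358  0.1   ]
basket [0.725  0.3453 0.09  ]
ylw [ 0.4161 -0.1833  0.11  ]
teal [ 0.514  -0.4197  0.11  ]
```

The pivot and plates together give press yaw ≈0.283, with the well at about (0.546,0.060) and the cover already at ≈0.21 rad. The size checks are all within 2 mm. I'll straddle the knob and swing it around the pivot.

```bash
python3 -c "
from h import *
delta([.534,.042,.20],.068)
s=arm.sense();print(np.round(R.from_rotvec(s['tcp_rot']).as_matrix(),3))"
```

```text
tcp [0.2305 0.4989 0.2306] tooly yaw 1.138 tilt deg 0.08 shift [-467.1 -287.4   31.1] turn 61.3 j7 -0.03
[[-0.908  0.419 -0.001]
 [ 0.419  0.908 -0.001]
 [-0.    -0.001 -1.   ]]
```

```bash
python3 -m inch '[{"translation":[-60,-37,0],"turn":[0,0,7],"hand":0.4},{"translation":[-120,-74,0],"turn":[0,0,14],"hand":0.4},{"translation":[-180,-111,0],"turn":[0,0,22],"hand":0.4},{"translation":[-230,-142,0],"turn":[0,0,30],"hand":0.4},{"translation":[-280,-172,0],"turn":[0,0,38],"hand":0.4}]' 30; python3 -c "
from h import *
delta([.534,.042,.20],.068)"
```

```text
time: 0.82
tcp_pos: [0.4045, 0.2373, 0.2314]
tcp_rot: [1.642, 2.678, 0.001]
ft_force: [0.7, 0.8, -0.1]
finger_gap: 0.0344
grasp_force: 0.0
tcp [0.4045 0.2373 0.2314] tooly yaw 0.47 tilt deg 0.04 shift [-232.8   26.9   31.3] turn 23.1 j7 -0.05
```

```bash
python3 -m inch '[{"translation":[-60,7,10],"turn":[0,0,8],"hand":0.4},{"translation":[-120,14,20],"turn":[0,0,16],"hand":0.4},{"translation":[-180,20,30],"turn":[0,0,23],"hand":0.4},{"translation":[-219,24,30],"turn":[0,0,23],"hand":0.4},{"translation":[-219,24,30],"turn":[0,0,23],"hand":0.4}]'; python3 - <<'E'
from h import *
delta([.534,.042,.127],.068)
c=arm.camera("wrist");cv2.imwrite("pics/wrist1.png",c["img"])
for P in ([.5314,.1096,.119],[.535,.0564,.117],[.5343,.0417,.149],[.5459,.0597,.11]): print(proj(c,P))
E
```

```text
time: 1.45
tcp_pos: [0.5263, 0.0504, 0.2011]
tcp_rot: [2.146, 2.291, -0.003]
ft_force: [-0.0, 0.3, 0.1]
finger_gap: 0.0341
grasp_force: 0.0
tcp [0.5263 0.0504 0.2011] tooly yaw 0.065 tilt deg 0.17 shift [-8.7  7.1 74.1] turn -0.1 j7 0.07
[[293.50580201 140.86738458]]
[[292.82391139 209.76093513]]
[[291.95320916 242.80582357]]
[[306.24617613 204.22342702]]
```

View pics/wrist1.png

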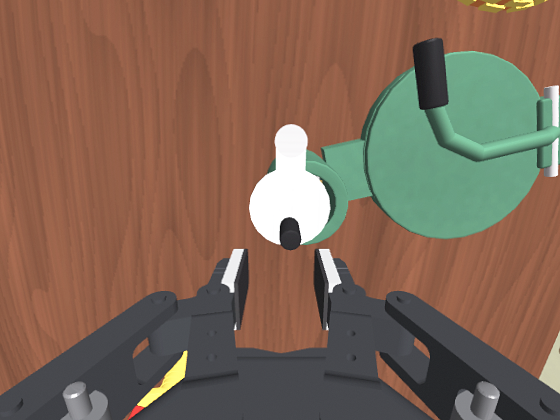

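The wrist view has the knob top at (290,240) and the pivot at (291,139), within about 2 mm of the prediction.

```bash
python3 -m inch '[{"translation":[0,0,0],"turn":[0,0,0],"hand":0.4},{"translation":[0,0,15],"turn":[0,0,0],"hand":0.4},{"translation":[0,0,30],"turn":[0,0,0],"hand":0.4},{"translation":[0,0,40],"turn":[0,0,0],"hand":0.4},{"translation":[0,0,40],"turn":[0,0,0],"hand":0.4}]'; python3 - <<'E'
from h import *
delta([.534,.042,.127],.068)
# arc rows: tool-frame shifts for cover angle from .215 to 1.95
P=np.array([.5314,.1096]);r=.067;M=R.from_rotvec(arm.sense()["tcp_rot"]).as_matrix()
for a in np.linspace(.215,1.95,11):
    t=.283-np.pi/2-a; k=P+r*np.array([np.cos(t),np.sin(t)]); d=M.T@np.r_[k-[.534,.042],0]*1e3
    print(np.round(a,2),np.round(k,3),np.round(d,1),round(np.degrees(a-.215),1))
E
```

```text
time: 2.12
tcp_pos: [0.5241, 0.0554, 0.1599]
tcp_rot: [-2.137, -2.301, 0.004]
ft_force: [-0.5, 0.5, -0.2]
finger_gap: 0.0344
grasp_force: 0.0
tcp [0.5241 0.0554 0.1599] tooly yaw 0.074 tilt deg 0.16 shift [-14.1   9.   32.9] turn 0.3 j7 0.09
0.22 [0.536 0.043] [ 0.6  2.  -0. ] 0.0
0.39 [0.524 0.043] [ 1.7 -9.6  0. ] 9.9
0.56 [0.513 0.045] [  4.7 -20.8   0.1] 19.9
0.74 [0.502 0.049] [  9.7 -31.3   0.1] 29.8
0.91 [0.492 0.055] [ 16.4 -40.8   0.1] 39.8
1.08 [0.483 0.063] [ 24.6 -49.    0.1] 49.7
1.26 [0.476 0.072] [ 34.1 -55.6   0.1] 59.6
1.43 [0.47  0.082] [ 44.6 -60.5   0.2] 69.6
1.6 [0.466 0.093] [ 55.8 -63.6   0.2] 79.5
1.78 [0.465 0.104] [ 67.4 -64.6   0.2] 89.5
1.95 [0.465 0.116] [ 78.9 -63.6   0.2] 99.4
```

```bash
python3 -m inch '[{"translation":[-7,4,0],"turn":[0,0,0],"hand":0.4},{"translation":[-14,8,0],"turn":[0,0,0],"hand":0.4},{"translation":[-14,8,10],"turn":[0,0,0],"hand":0.4},{"translation":[-14,8,25],"turn":[0,0,0],"hand":0.4},{"translation":[-14,8,33],"turn":[0,0,0],"hand":0.4}]'; python3 -c "
from h import *
delta([.534,.042,.127],.068)"
```

```text
time: 2.75
tcp_pos: [0.533, 0.0423, 0.1265]
tcp_rot: [-2.137, -2.3, 0.003]
ft_force: [0.8, -0.4, 0.6]
finger_gap: 0.0342
grasp_force: 0.0
tcp [0.533  0.0423 0.1265] tooly yaw 0.074 tilt deg 0.16 shift [-0.3  1.  -0.5] turn 0.3 j7 0.14
```

```bash
python3 -m inch '[{"translation":[1,-10,0],"turn":[0,0,10],"hand":0.4},{"translation":[4,-21,0],"turn":[0,0,20],"hand":0.4},{"translation":[9,-31,0],"turn":[0,0,30],"hand":0.4},{"translation":[16,-41,0],"turn":[0,0,40],"hand":0.4},{"translation":[24,-49,0],"turn":[0,0,50],"hand":0.4}]'; python3 - <<'E'
from h import *
P=np.array([.5314,.1096]);r=.067;s=arm.sense();M=R.from_rotvec(s["tcp_rot"]).as_matrix();print(s["tcp_pos"],s["ft_force"])
v=s["tcp_pos"][:2]-P;a0=.283-np.pi/2-np.arctan2(v[1],v[0]);a0%=2*np.pi;print(a0,np.linalg.norm(v))
for a in np.linspace(a0,2.05,6):
    t=.283-np.pi/2-a; k=P+r*np.array([np.cos(t),np.sin(t)]); d=M.T@np.r_[k-s["tcp_pos"][:2],0]*1e3
    print(np.round(a,2),np.round(d,1),round(np.degrees(a-a0),1))
E
```

```text
time: 3.38
tcp_pos: [0.4831, 0.0615, 0.1278]
tcp_rot: [2.913, 1.172, -0.001]
ft_force: [1.5, -1.6, -1.6]
finger_gap: 0.0346
grasp_force: 0.7
[0.48310313 0.06153766 0.12776028] [ 1.51057779 -1.61489116 -1.56696032]
1.0708320680483983 0.06813644660815198
1.07 [ 1.1 -0.  -0. ] 0.0
1.27 [  2.2 -13.1  -0. ] 11.2
1.46 [  5.8 -25.7  -0. ] 22.4
1.66 [ 11.7 -37.4  -0. ] 33.7
1.85 [ 19.8 -47.6  -0.1] 44.9
2.05 [ 29.8 -56.1  -0.1] 56.1
```

```bash
python3 -m inch '[{"translation":[2,-12,0],"turn":[0,0,10],"hand":0.4},{"translation":[5,-24,0],"turn":[0,0,20],"hand":0.4},{"translation":[10,-35,0],"turn":[0,0,31],"hand":0.4},{"translation":[17,-46,0],"turn":[0,0,41],"hand":0.4},{"translation":[25,-54,0],"turn":[0,0,50],"hand":0.4}]' && python3 -m inch '[{"translation":[0,0,0],"turn":[0,0,0],"hand":0.4},{"translation":[0,0,-20],"turn":[0,0,0],"hand":0.4},{"translation":[0,0,-50],"turn":[0,0,0],"hand":0.7},{"translation":[0,0,-90],"turn":[0,0,0],"hand":1},{"translation":[0,0,-130],"turn":[0,0,0],"hand":1}]'; python3 - <<'E'
from h import *
delta([.516,-.291,.25],.469+np.pi/2)
print(arm.sense()["joint_pos"])
c=arm.camera("top");cv2.imwrite("pics/t2.png",c["img"])
E
```

```text
time: 4.0
tcp_pos: [0.4636, 0.1184, 0.1279]
tcp_rot: [3.136, -0.167, 0.0]
ft_force: [0.6, -1.0, -0.2]
finger_gap: 0.0341
grasp_force: 0.6
time: 4.62
tcp_pos: [0.4635, 0.1178, 0.2592]
tcp_rot: [3.138, -0.155, -0.001]
ft_force: [1.0, 0.6, -0.0]
finger_gap: 0.085
grasp_force: 0.0
tcp [0.4635 0.1178 0.2592] tooly yaw -1.67 tilt deg 0.03 shift [ 92.6 401.6   9.2] turn -32.5 j7 -1.8
[-1.01966782  0.1870217   0.8670455   1.67039734 -0.14574895  1.35222681
 -1.79904894]
```

```bash
python3 -m inch '[{"translation":[12,50,0],"turn":[0,0,-5],"hand":1},{"translation":[24,100,0],"turn":[0,0,-10],"hand":1},{"translation":[36,155,0],"turn":[0,0,-16],"hand":1},{"translation":[49,210,0],"turn":[0,0,-22],"hand":1},{"translation":[62,270,0],"turn":[0,0,-28],"hand":1}]'; python3 -c "
from h import *
delta([.516,-.291,.25],.469+np.pi/2)"
```

```text
time: 5.3
tcp_pos: [0.4984, -0.1577, 0.2579]
tcp_rot: [-3.08, -0.617, -0.001]
ft_force: [1.2, 1.0, -0.3]
finger_gap: 0.0852
grasp_force: 0.0
tcp [ 0.4984 -0.1577  0.2579] tooly yaw -1.175 tilt deg 0.06 shift [-35.1 129.8   7.7] turn -4.2 j7 -0.66
```

```bash
python3 -m inch '[{"translation":[-10,40,0],"turn":[0,0,-1],"hand":1},{"translation":[-20,80,0],"turn":[0,0,-3],"hand":1},{"translation":[-30,115,0],"turn":[0,0,-4],"hand":1},{"translation":[-35,130,4],"turn":[0,0,-4],"hand":1},{"translation":[-35,130,8],"turn":[0,0,-4],"hand":1}]'; python3 - <<'E'
from h import *
delta([.516,-.291,.25],.469+np.pi/2)
c=arm.camera("wrist");t=arm.camera("top")
def cr(im,x,y,w,h,k): return cv2.resize(im[y:y+h,x:x+w],None,fx=k,fy=k,interpolation=cv2.INTER_CUBIC)
a=cr(c["img"],180,130,200,150,3); b=cr(t["img"],200,190,50,150,4)
b=cr(t["img"],205,180,50,110,4); b=cv2.copyMakeBorder(b,0,450-b.shape[0],0,0,cv2.BORDER_CONSTANT)
cv2.imwrite("pics/w3.png",np.hstack([a,b]))
print(proj(c,[[.516,-.291,.118],[.516,-.291,.158]]))
E
```

```text
time: 5.92
tcp_pos: [0.5137, -0.2921, 0.2495]
tcp_rot: [3.06, 0.709, -0.002]
ft_force: [-0.5, 0.7, 0.4]
finger_gap: 0.0855
grasp_force: 0.0
tcp [ 0.5137 -0.2921  0.2495] tooly yaw -1.116 tilt deg 0.08 shift [ 2.6 -0.  -0.5] turn -0.8 j7 -0.33
[[281.77923186 197.63211302]
 [281.93899804 209.67657743]]
```

View pics/w3.png

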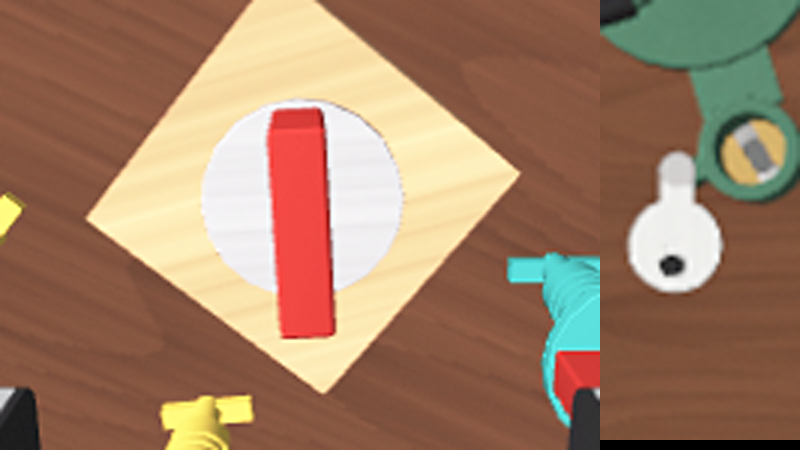

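The collar centre is at wrist (280.5,195.5) and the wing top runs from (279,173) to (282.3,242). The cover is well clear, and the brass plate with its slot shows in the well.

```bash
python3 - <<'E'
from h import *
c=arm.camera("wrist")
u=lambda x,y:(180+(x+.5)/3-.5,130+(y+.5)/3-.5)
print("collar",onz(c,u(302,197),.118)); a=onz(c,u(297.5,130),.158);b=onz(c,u(307.5,337),.158)
d=a-b;print("wing mid",(a+b)/2,np.linalg.norm(d),(np.arctan2(d[1],d[0]))%np.pi)
t=arm.camera("top");im=t["img"][205:233,225:261]
cv2.imwrite("pics/slot.png",cv2.resize(im,None,fx=20,fy=20,interpolation=cv2.INTER_CUBIC))
print(proj(t,[[.5459,.0597,.11],[.5459,.0597,.027]]), (proj(t,[.5459,.0597,.11])-[225,205]+.5)*20)
E
```

```text
collar [ 0.51839554 -0.285349    0.118     ]
wing mid [ 0.51728983 -0.28626139  0.158     ] 0.05841998495178745 0.50402416188202
[[241.72147197 216.83715843]
 [243.68466101 218.36666102]] [[344.42943931 246.74316867]]
```

View pics/slot.png

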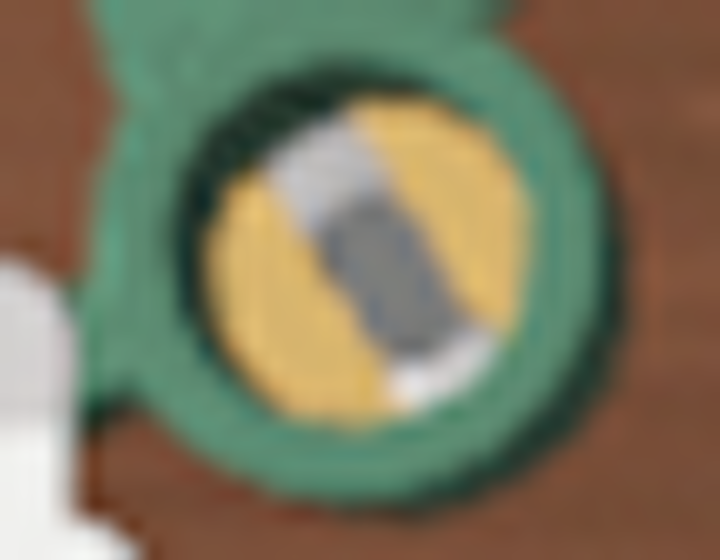

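The slot edges run (270,175)→(395,400) and (350,115)→(490,330) in the crop, which gives a world yaw of ≈0.52. The wing is at 0.504, so it is already nearly aligned. Next I'll descend for the grasp.

```bash
python3 -c "
from h import *
delta([.517,-.2865,.123],.504+np.pi/2)"
```

```text
tcp [ 0.5153 -0.2885  0.25  ] tooly yaw -1.111 tilt deg 0.08 shift [  2.3  -0.9 127. ] turn -2.5 j7 -0.33
```

```bash
python3 -m inch '[{"translation":[2,-1,30],"turn":[0,0,-2.5],"hand":1},{"translation":[2,-1,60],"turn":[0,0,-2.5],"hand":1},{"translation":[2,-1,90],"turn":[0,0,-2.5],"hand":1},{"translation":[2,-1,115],"turn":[0,0,-2.5],"hand":1},{"translation":[2,-1,127],"turn":[0,0,-2.5],"hand":1}]' 60; python3 -m inch '[{"translation":[0,0,0],"turn":[0,0,0],"hand":0.6},{"translation":[0,0,0],"turn":[0,0,0],"hand":0},{"translation":[0,0,0],"turn":[0,0,0],"hand":0},{"translation":[0,0,0],"turn":[0,0,0],"hand":0},{"translation":[0,0,0],"turn":[0,0,0],"hand":0}]' 60; python3 -c "
from h import *
delta([.517,-.2865,.123],.504+np.pi/2)"
```

```text
time: 6.75
tcp_pos: [0.5163, -0.2863, 0.122]
tcp_rot: [-3.041, -0.782, 0.001]
ft_force: [0.0, 1.0, -0.3]
finger_gap: 0.0857
grasp_force: 0.0
time: 7.38
tcp_pos: [0.517, -0.2891, 0.1244]
tcp_rot: [3.042, 0.778, 0.003]
ft_force: [0.7, -0.8, 3.7]
finger_gap: 0.0152
grasp_force: 59.3
tcp [ 0.517  -0.2891  0.1244] tooly yaw -1.07 tilt deg 0.14 shift [ 1.3 -2.3  1.3] turn -0.2 j7 -0.22
```

```bash
python3 -m inch '[{"translation":[0,0,-20],"turn":[0,0,0],"hand":0},{"translation":[0,0,-55],"turn":[0,0,0],"hand":0},{"translation":[0,0,-95],"turn":[0,0,0],"hand":0},{"translation":[0,0,-140],"turn":[0,0,0],"hand":0},{"translation":[0,0,-180],"turn":[0,0,0],"hand":0}]'; python3 - <<'E'
from h import *
delta([.52,-.04,.305],.52+np.pi/2)
print(arm.sense()["ft_force"],arm.sense()["finger_gap"],arm.sense()["joint_pos"])
E
```

```text
time: 8.0
tcp_pos: [0.5157, -0.2876, 0.3035]
tcp_rot: [-3.042, -0.778, 0.002]
ft_force: [0.8, -0.9, -3.8]
finger_gap: 0.0153
grasp_force: 59.1
tcp [ 0.5157 -0.2876  0.3035] tooly yaw -1.07 tilt deg 0.14 shift [ 122.6 -215.1   -1.1] turn -1.1 j7 -0.31
[ 0.80162559 -0.88346005 -3.80951329] 0.015289547491261801 [-0.07434617  0.46929492  0.88682182  1.2706637  -0.35800339  1.56394323
 -0.31043058]
```

```bash
python3 -m inch '[{"translation":[20,-37,0],"turn":[0,0,0],"hand":0},{"translation":[45,-80,0],"turn":[0,0,0],"hand":0},{"translation":[73,-130,0],"turn":[0,0,0],"hand":0},{"translation":[100,-178,0],"turn":[0,0,-1],"hand":0},{"translation":[120,-215,0],"turn":[0,0,-1],"hand":0}]'; python3 -m inch '[{"translation":[0,0,0],"turn":[0,0,0],"hand":0},{"translation":[0,0,0],"turn":[0,0,0],"hand":0},{"translation":[0,0,0],"turn":[0,0,0],"hand":0},{"translation":[0,0,0],"turn":[0,0,0],"hand":0},{"translation":[0,0,0],"turn":[0,0,0],"hand":0}]'; python3 - <<'E'
from h import *
delta([.5459,.0597,.305],.52+np.pi/2)
c=arm.camera("wrist");cv2.imwrite("pics/w4.png",c["img"]);print(proj(c,[[.5459,.0597,.11],[.5459,.0597,.027]]))
s=arm.camera("side");cv2.imwrite("pics/s4.png",s["img"])
import pickle;pickle.dump((c,s),open("cs.pkl","wb"))
E
```

```text
time: 8.62
tcp_pos: [0.5172, -0.0383, 0.3018]
tcp_rot: [-3.033, -0.81, 0.004]
ft_force: [0.1, -0.1, -4.0]
finger_gap: 0.0155
grasp_force: 60.0
time: 9.25
tcp_pos: [0.5182, -0.0429, 0.3033]
tcp_rot: [3.037, 0.803, 0.0]
ft_force: [-0.1, 0.3, -3.8]
finger_gap: 0.0152
grasp_force: 60.2
tcp [ 0.5182 -0.0429  0.3033] tooly yaw -1.054 tilt deg 0.0 shift [ 74.7 -75.5  -1.7] turn -0.2 j7 -0.8
[[211.75005313 119.21181792]
 [225.38403014 119.6750327 ]]
```

View pics/w4.png

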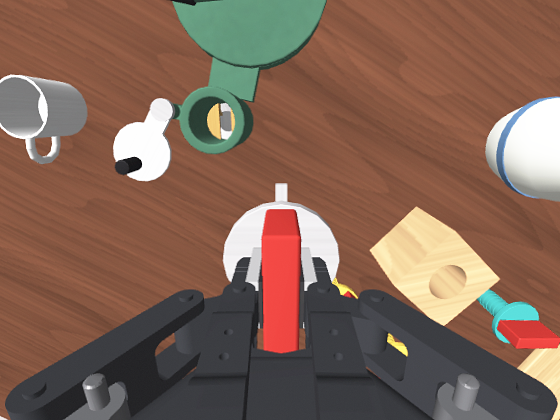

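The screw is held upright with its foot bar along tool x. The well mouth is at about (214,120), close to the prediction (211.8,119.2). I'll refine by fitting the bore's hole in the green mask in all three views, and get the screw's axis from the collar.

```bash
python3 - <<'E'
from h import *
import pickle
w,s=pickle.load(open("cs.pkl","rb"));t=dict(arm.camera("top"));t["img"]=cv2.imread("pics/t2.png") if False else t["img"]
for n,c in(("wrist",w),("side",s),("top",t)):
    hsv=cv2.cvtColor(c["img"],cv2.COLOR_BGR2HSV)
    m=cv2.inRange(hsv,(60,70,50),(95,255,255))
    p=proj(c,[.5459,.0597,.11])[0]
    cs,h=cv2.findContours(m,cv2.RETR_CCOMP,cv2.CHAIN_APPROX_NONE)
    for i,k in enumerate(cs):
        if h[0][i][3]>=0 and len(k)>15:
            e=cv2.fitEllipse(k)
            if np.hypot(*(np.array(e[0])-p))<15: print(n,"pred",p,"hole",np.round(e[0],1),np.round(e[1],1),np.round(onz(c,e[0],.11),4))
# collar in wrist
c=w
tz=.3033
mid=np.array([281,202.]); print("collar front edge pt",onz(c,mid,tz-6), [onz(c,(u,v),tz-.006) for u,v in((281,202),(223,255),(339,255))])
M=R.from_rotvec(arm.sense()["tcp_rot"]).as_matrix();p0=arm.sense()["tcp_pos"]
print("tcp",p0,"axis if centred ->front",p0+.032*M[:,0])
for uv in((281,202),(223,255),(339,255)): print("tool mm",np.round(M.T@(onz(c,uv,tz-.006)-p0)*1e3,1))
print("foot tip",np.round(M.T@(onz(c,(281.5,184),tz-.112)-p0)*1e3,1))
E
```

```text
wrist pred [211.75005313 119.21181792] hole [220.7 120.8] [29.8 38.6] [0.5492 0.0505 0.11  ]
collar front edge pt [-0.84334893 -0.81982778 -5.6967    ] [array([ 0.54565564, -0.02633393,  0.2973    ]), array([ 0.50423549, -0.01363198,  0.2973    ]), array([ 0.53531012, -0.06842042,  0.2973    ])]
tcp [ 0.51830715 -0.04228551  0.30330869] axis if centred ->front [ 0.54610926 -0.02644118  0.30330933]
tool mm [31.7 -0.3  6. ]
tool mm [  2.  -31.9   6. ]
tool mm [ 1.8 31.1  6. ]
foot tip [ 19.5   0.2 112. ]
```

```bash
python3 - <<'E'
from h import *
import pickle
w,s=pickle.load(open("cs.pkl","rb"));t=cv2.imread("pics/t2.png")
def cr(im,x,y,w,h,k): return cv2.resize(im[y:y+h,x:x+w],None,fx=k,fy=k,interpolation=cv2.INTER_CUBIC)
p=proj(s,[.5459,.0597,.11])[0].astype(int);print(p)
a=cr(w["img"],172,80,80,80,5);b=cr(s["img"],p[0]-20,p[1]-20,40,40,10)
print(p-20)
cv2.imwrite("pics/c5.png",np.hstack([a,b]))
E
```

```text
[250 196]
[230 176]
```

View pics/c5.png

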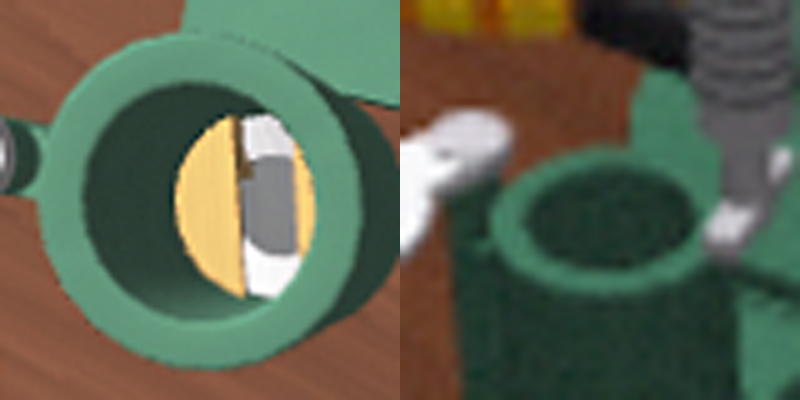

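The wrist mouth centre is (211.6,119.7) and the side one (250.6,197.2), both within 1 px of the prediction, so the well at (0.5459,0.0597) is confirmed. The slot is near parallel to the bar.

```bash
python3 -m inch '[{"translation":[20,-20,0],"turn":[0,0,0],"hand":0},{"translation":[42,-42,0],"turn":[0,0,0],"hand":0},{"translation":[62,-63,0],"turn":[0,0,0],"hand":0},{"translation":[75,-75,0],"turn":[0,0,0],"hand":0},{"translation":[75,-75,0],"turn":[0,0,0],"hand":0}]';python3 -m inch '[{"translation":[0,0,0],"turn":[0,0,0],"hand":0},{"translation":[0,0,15],"turn":[0,0,0],"hand":0},{"translation":[0,0,35],"turn":[0,0,0],"hand":0},{"translation":[0,0,50],"turn":[0,0,0],"hand":0},{"translation":[0,0,50],"turn":[0,0,0],"hand":0}]'; python3 - <<'E'
from h import *
import time
for i in range(4):
    delta([.5459,.0597,.145],.525+np.pi/2); arm.camera("top")
E
```

```text
time: 10.02
tcp_pos: [0.5465, 0.0618, 0.3029]
tcp_rot: [3.035, 0.81, -0.001]
ft_force: [0.2, -0.5, -3.7]
finger_gap: 0.0149
grasp_force: 60.2
time: 10.65
tcp_pos: [0.5449, 0.0599, 0.2515]
tcp_rot: [-3.036, -0.804, 0.006]
ft_force: [-0.6, 0.2, -4.6]
finger_gap: 0.0153
grasp_force: 60.0
tcp [0.5449 0.0599 0.2515] tooly yaw -1.053 tilt deg 0.22 shift [  1.1   0.8 106.5] turn -0.4 j7 -0.95
tcp [0.5458 0.06   0.2527] tooly yaw -1.053 tilt deg 0.07 shift [1.000e-01 3.000e-01 1.077e+02] turn -0.4 j7 -0.95
tcp [0.5465 0.0599 0.2535] tooly yaw -1.053 tilt deg 0.03 shift [-7.000e-01 -1.000e-01  1.085e+02] turn -0.4 j7 -0.95
tcp [0.5468 0.06   0.2539] tooly yaw -1.053 tilt deg 0.08 shift [ -1.   -0.2 108.9] turn -0.4 j7 -0.95
```

```bash
python3 -m inch '[{"translation":[0,0,15],"turn":[0,0,0],"hand":0},{"translation":[0,0,35],"turn":[0,0,0],"hand":0},{"translation":[0,0,55],"turn":[0,0,0],"hand":0},{"translation":[0,0,75],"turn":[0,0,0],"hand":0},{"translation":[0,0,92],"turn":[0,0,0],"hand":0}]';python3 -m inch '[{"translation":[0,0,0],"turn":[0,0,0],"hand":0},{"translation":[0,0,2],"turn":[0,0,0],"hand":0},{"translation":[0,0,5],"turn":[0,0,0],"hand":0},{"translation":[0,0,8],"turn":[0,0,0],"hand":0},{"translation":[0,0,10],"turn":[0,0,0],"hand":0}]'
```

```text
time: 11.48
tcp_pos: [0.5458, 0.0604, 0.1598]
tcp_rot: [-3.036, -0.806, 0.002]
ft_force: [0.8, -0.6, -4.6]
finger_gap: 0.0149
grasp_force: 60.3
time: 12.1
tcp_pos: [0.5463, 0.0603, 0.1513]
tcp_rot: [-3.037, -0.805, -0.0]
ft_force: [-0.1, -0.1, -3.6]
finger_gap: 0.0153
grasp_force: 60.1
```

```bash
python3 -m inch '[{"translation":[0,0,2],"turn":[0,0,0],"hand":0},{"translation":[0,0,4],"turn":[0,0,0],"hand":0},{"translation":[0,0,6],"turn":[0,0,0],"hand":0},{"translation":[0,0,7],"turn":[0,0,0],"hand":0},{"translation":[0,0,8],"turn":[0,0,0],"hand":0}]'
```

```text
time: 12.72
tcp_pos: [0.5463, 0.0602, 0.1432]
tcp_rot: [3.037, 0.805, 0.0]
ft_force: [0.2, 0.6, -3.8]
finger_gap: 0.0151
grasp_force: 60.1
```

```bash
python3 -m inch '[{"translation":[0,0,1.5],"turn":[0,0,0],"hand":0},{"translation":[0,0,3],"turn":[0,0,0],"hand":0},{"translation":[0,0,4.5],"turn":[0,0,0],"hand":0},{"translation":[0,0,6],"turn":[0,0,0],"hand":0},{"translation":[0,0,6],"turn":[0,0,0],"hand":0}]'
```

```text
time: 13.35
tcp_pos: [0.5461, 0.0603, 0.1371]
tcp_rot: [-3.037, -0.805, 0.001]
ft_force: [-0.4, -0.1, -3.9]
finger_gap: 0.0151
grasp_force: 60.1
```

```bash
python3 -m inch '[{"translation":[0,0,1],"turn":[0,0,0],"hand":0},{"translation":[0,0,2],"turn":[0,0,0],"hand":0},{"translation":[0,0,3],"turn":[0,0,0],"hand":0},{"translation":[0,0,4],"turn":[0,0,0],"hand":0},{"translation":[0,0,4],"turn":[0,0,0],"hand":0}]'
```

```text
time: 13.98
tcp_pos: [0.5462, 0.0603, 0.1332]
tcp_rot: [-3.037, -0.805, 0.0]
ft_force: [0.7, -0.1, -3.4]
finger_gap: 0.0154
grasp_force: 60.1
```

```bash
python3 -m inch '[{"translation":[0,0,1],"turn":[0,0,0],"hand":0},{"translation":[0,0,2],"turn":[0,0,0],"hand":0},{"translation":[0,0,2.5],"turn":[0,0,0],"hand":0},{"translation":[0,0,3],"turn":[0,0,0],"hand":0},{"translation":[0,0,3],"turn":[0,0,0],"hand":0}]'; python3 -c "
from h import *
print(arm.sense()['torque'],arm.sense()['joint_pos'])"
```

```text
time: 14.6
tcp_pos: [0.5463, 0.0602, 0.1303]
tcp_rot: [-3.037, -0.805, 0.0]
ft_force: [0.4, -0.8, -3.6]
finger_gap: 0.0151
grasp_force: 60.2
[-0.0671389   0.09822646 -0.0166229 ] [-0.69754606  0.46801015  0.76765924  1.68530274 -0.35328217  1.13253853
 -0.88361246]
```

```bash
python3 -m inch '[{"translation":[0,0,0.5],"turn":[0,0,0],"hand":0},{"translation":[0,0,1],"turn":[0,0,0],"hand":0},{"translation":[0,0,1.5],"turn":[0,0,0],"hand":0},{"translation":[0,0,2],"turn":[0,0,0],"hand":0},{"translation":[0,0,2],"turn":[0,0,0],"hand":0}]'
```

```text
time: 15.22
tcp_pos: [0.5468, 0.0601, 0.1293]
tcp_rot: [-3.037, -0.805, -0.002]
ft_force: [-2.1, -0.3, 4.6]
finger_gap: 0.0155
grasp_force: 61.5
```

Contact at the ramps: Fz rose by 8 N with the foot at ≈12 mm. Next I'll turn clockwise, sinking 6 mm/rad.

```bash
python3 -m inch '[{"translation":[0,0,0.4],"turn":[0,0,4],"hand":0},{"translation":[0,0,0.8],"turn":[0,0,8],"hand":0},{"translation":[0,0,1.2],"turn":[0,0,12],"hand":0},{"translation":[0,0,1.6],"turn":[0,0,16],"hand":0},{"translation":[0,0,2.0],"turn":[0,0,20],"hand":0}]'; python3 -c "
from h import *
delta([.5459,.0597,.13],-.48+np.pi/2);print(arm.sense()['torque'])"
```

```text
time: 15.85
tcp_pos: [0.547, 0.0605, 0.1275]
tcp_rot: [-3.13, -0.262, -0.003]
ft_force: [-1.8, 0.9, 5.8]
finger_gap: 0.0153
grasp_force: 61.6
tcp [0.547  0.0605 0.1275] tooly yaw -1.403 tilt deg 0.12 shift [-1.2  0.6 -2.5] turn 37.1 j7 -1.19
[0.06465768 0.38608651 0.03706704]
```

Sinking smoothly; continuing.

```bash
python3 -m inch '[{"translation":[0,0,0.4],"turn":[0,0,4],"hand":0},{"translation":[0,0,0.8],"turn":[0,0,8],"hand":0},{"translation":[0,0,1.2],"turn":[0,0,12],"hand":0},{"translation":[0,0,1.6],"turn":[0,0,16],"hand":0},{"translation":[0,0,2.0],"turn":[0,0,20],"hand":0}]'; python3 -c "
from h import *
delta([.5459,.0597,.13],-.48+np.pi/2);print(arm.sense()['torque'])"
```

```text
time: 16.48
tcp_pos: [0.5474, 0.0605, 0.1258]
tcp_rot: [-3.127, 0.285, -0.004]
ft_force: [-1.9, 1.1, 6.4]
finger_gap: 0.0152
grasp_force: 61.8
tcp [0.5474 0.0605 0.1258] tooly yaw -1.752 tilt deg 0.16 shift [-1.3  1.1 -4.2] turn 17.1 j7 -1.49
[0.14060769 0.39418276 0.01554386]
```

```bash
python3 -m inch '[{"translation":[0,0,0.4],"turn":[0,0,4],"hand":0},{"translation":[0,0,0.8],"turn":[0,0,8],"hand":0},{"translation":[0,0,1.2],"turn":[0,0,12],"hand":0},{"translation":[0,0,1.6],"turn":[0,0,16],"hand":0},{"translation":[0,0,2.0],"turn":[0,0,20],"hand":0}]'; python3 -c "
from h import *
delta([.5459,.0597,.13],-.48+np.pi/2);print(arm.sense()['torque'])"
```

```text
time: 17.1
tcp_pos: [0.5482, 0.0607, 0.1243]
tcp_rot: [-3.03, 0.822, -0.006]
ft_force: [-0.8, 1.3, 10.1]
finger_gap: 0.0148
grasp_force: 62.2
tcp [0.5482 0.0607 0.1243] tooly yaw -2.101 tilt deg 0.25 shift [-1.4  2.  -5.7] turn -2.9 j7 -1.79
[0.16274189 0.4735344  0.15202468]
```

```bash
python3 -m inch '[{"translation":[0,0,0.3],"turn":[0,0,4],"hand":0},{"translation":[0,0,0.6],"turn":[0,0,8],"hand":0},{"translation":[0,0,0.9],"turn":[0,0,12],"hand":0},{"translation":[0,0,1],"turn":[0,0,15],"hand":0},{"translation":[0,0,1],"turn":[0,0,15],"hand":0}]'; python3 - <<'E'
from h import *
delta([.5459,.0597,.13],-.48+np.pi/2);print(arm.sense()['torque'])
s=arm.camera("side")
cv2.imwrite("pics/s6.png",cv2.resize(s["img"][160:240,210:290],None,fx=7,fy=7,interpolation=cv2.INTER_CUBIC))
E
```

```text
time: 17.73
tcp_pos: [0.5491, 0.0592, 0.1243]
tcp_rot: [-2.898, 1.209, -0.01]
ft_force: [-1.5, -0.6, 12.5]
finger_gap: 0.0152
grasp_force: 62.6
tcp [0.5491 0.0592 0.1243] tooly yaw -2.362 tilt deg 0.37 shift [-2.6  1.9 -5.7] turn -17.8 j7 -2.01
[-0.21906561  0.44669459 -0.0391192 ]
```

View pics/s6.png

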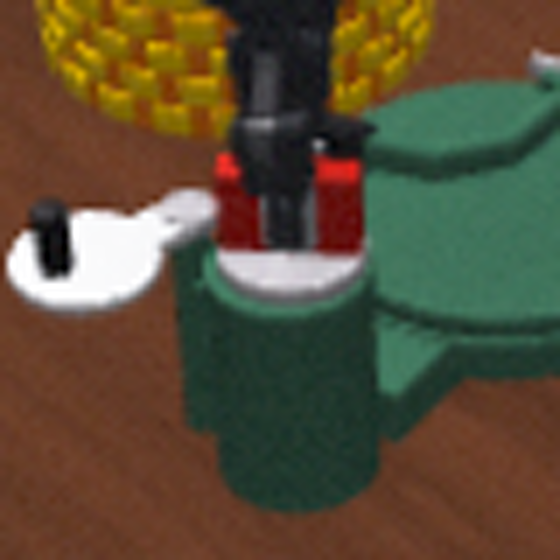

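The side crop shows the collar (≈(290,265)) seated on the mouth, the cover aside, and z no longer sinking as it turns, so it is home. Release and lift.

```bash
python3 -m inch '[{"translation":[0,0,-1],"turn":[0,0,0],"hand":0},{"translation":[0,0,-1],"turn":[0,0,0],"hand":0.25},{"translation":[0,0,-1],"turn":[0,0,0],"hand":0.5},{"translation":[0,0,-1],"turn":[0,0,0],"hand":0.5},{"translation":[0,0,-1],"turn":[0,0,0],"hand":0.5}]' && python3 -m inch '[{"translation":[0,0,-15],"turn":[0,0,0],"hand":0.5},{"translation":[0,0,-40],"turn":[0,0,0],"hand":0.5},{"translation":[0,0,-75],"turn":[0,0,0],"hand":0.5},{"translation":[0,0,-120],"turn":[0,0,0],"hand":0.5},{"translation":[0,0,-160],"turn":[0,0,0],"hand":0.5}]' && python3 -m inch '[{"translation":[0,0,0],"turn":[0,0,0],"hand":0.5},{"translation":[0,0,0],"turn":[0,0,0],"hand":0.5},{"translation":[0,0,0],"turn":[0,0,0],"hand":0.5},{"translation":[0,0,0],"turn":[0,0,0],"hand":0.5},{"translation":[0,0,0],"turn":[0,0,0],"hand":0.5}]'; python3 - <<'E'
from h import *
s=arm.camera("side")
cv2.imwrite("pics/s7.png",cv2.resize(s["img"][160:240,210:290],None,fx=7,fy=7,interpolation=cv2.INTER_CUBIC))
for z in (.118,.122): print(z,(proj(s,[.5459,.0597,z])[0]-[210,160]+.5)*7)
E
```

```text
time: 18.4
tcp_pos: [0.5461, 0.0604, 0.122]
tcp_rot: [2.899, -1.209, -0.001]
ft_force: [0.2, -0.0, 0.0]
finger_gap: 0.0428
grasp_force: 0.0
time: 19.02
tcp_pos: [0.5465, 0.0598, 0.2851]
tcp_rot: [-2.898, 1.21, -0.003]
ft_force: [1.6, -0.4, 0.7]
finger_gap: 0.0426
grasp_force: 0.0
time: 19.65
tcp_pos: [0.546, 0.0603, 0.2818]
tcp_rot: [2.899, -1.209, -0.001]
ft_force: [-0.3, 0.2, -0.7]
finger_gap: 0.0427
grasp_force: 0.0
0.118 [286.79549537 247.15518705]
0.122 [286.34215778 239.54064821]
```

View pics/s7.png

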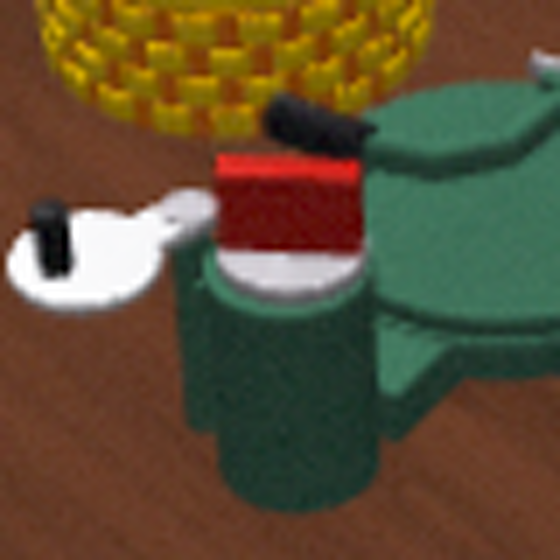

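Looks seated. I'll check the gap numerically from edge rows along the front of the collar.

```bash
python3 - <<'E'
from h import *
s=arm.camera("side");th=np.linspace(0,2*np.pi,720)
def ext(r,z):
    p=proj(s,np.c_[.5459+r*np.cos(th),.0597+r*np.sin(th),0*th+z]); return np.round([p[:,0].min(),p[:,0].max(),p[:,1].min(),p[:,1].max()],2)
print("seated: collar top",ext(.032,.118),"collar bottom",ext(.032,.11),"mouth outer",ext(.036,.11))
print("wing top corners", [np.round(proj(s,[.5459+a*.03*np.cos(y),.0597+a*.03*np.sin(y),.158])[0],1) for y in(-.79,) for a in(1,-1)])
g=s["img"].astype(int)
for v in range(178,210): print(v,g[v,249:254].mean(0).round().astype(int),end=" | ")
E
```

```text
seated: collar top [239.52 261.41 188.28 201.59] collar bottom [239.69 261.49 190.43 203.76] mouth outer [238.32 262.85 189.62 204.63]
wing top corners [array([260.2, 184.2]), array([239.5, 183.2])]
178 [21 19 19] | 179 [18 18 19] | 180 [23 26 34] | 181 [31 48 81] | 182 [ 38  49 163] | 183 [ 32  40 210] | 184 [ 35  42 219] | 185 [ 21  27 144] | 186 [ 16  20 100] | 187 [13 17 99] | 188 [17 17 98] | 189 [11 15 97] | 190 [14 15 98] | 191 [14 18 98] | 192 [16 17 98] | 193 [14 15 99] | 194 [11 14 97] | 195 [ 17  19 101] | 196 [164 158 174] | 197 [207 200 205] | 198 [212 206 210] | 199 [212 205 209] | 200 [211 204 208] | 201 [155 150 154] | 202 [104 101 103] | 203 [ 94 101  81] | 204 [ 94 117  69] | 205 [62 78 43] | 206 [46 56 31] | 207 [44 54 32] | 208 [45 54 32] | 209 [45 56 31] |
```

```bash
python3 - <<'E'
from h import *
from scipy.optimize import least_squares
def scan(n):
    c=arm.camera(n); im=c["img"]; 
    big=cv2.cvtColor(im,cv2.COLOR_BGR2HSV)
    C=np.array([.5459,.0597]); A=[];B=[]
    for th in np.radians(np.arange(0,360,5)):
        d=np.array([np.cos(th),np.sin(th)]); rs=np.arange(.015,.044,.00025)
        P=proj(c,np.array([np.r_[C+d*r,.11] for r in rs])).astype(np.float32)
        px=cv2.remap(im,P[:,0].reshape(1,-1),P[:,1].reshape(1,-1),cv2.INTER_LINEAR)[0].astype(int)
        hs=cv2.cvtColor(px[None].astype(np.uint8),cv2.COLOR_BGR2HSV)[0].astype(int)
        gray=(hs[:,1]<40)&(hs[:,2]>90); green=(hs[:,0]>60)&(hs[:,0]<95)&(hs[:,1]>60)
        i=np.where(gray)[0]; j=np.where(green)[0]
        if len(i) and len(j) and i[-1]<j[-1] and j[-1]<len(rs)-2 and 0<=P[-1,1]<420:
            A.append(onz(c,P[i[-1]],.118)[:2]);B.append(onz(c,P[j[-1]],.11)[:2])
    A,B=np.array(A),np.array(B)
    fit=lambda Q:least_squares(lambda x:np.hypot(*(Q-x[:2]).T)-x[2],[*C,.03],loss="soft_l1",f_scale=.0007).x
    print(n,len(A),"collar",np.round(fit(A),4),"mouth",np.round(fit(B),4))
for n in("wrist","top","side"): scan(n)
E
```

```text
wrist 39 collar [0.548  0.0606 0.032 ] mouth [0.5503 0.0615 0.0403]
top 16 collar [0.5491 0.0599 0.0319] mouth [0.5425 0.0544 0.0322]
side 1 collar [0.5519 0.0568 0.0233] mouth [0.5433 0.0642 0.0352]
```

The kinematics (grip offset 118.4 mm, TCP 124.3 mm) put the foot at ≈5.9 mm, and the collar is centred within ~2 mm. The side edges leave ~2 mm of doubt, so I'll touch the wing's top (158 mm if home) with shut fingers.

```bash
python3 -m inch '[{"translation":[0,0,20],"turn":[0,0,0],"hand":0},{"translation":[0,0,50],"turn":[0,0,0],"hand":0},{"translation":[0,0,80],"turn":[0,0,0],"hand":0},{"translation":[0,0,105],"turn":[0,0,0],"hand":0},{"translation":[0,0,113],"turn":[0,0,0],"hand":0}]'; python3 -m inch '[{"translation":[0,0,0],"turn":[0,0,0],"hand":0},{"translation":[0,0,1],"turn":[0,0,0],"hand":0},{"translation":[0,0,2],"turn":[0,0,0],"hand":0},{"translation":[0,0,3],"turn":[0,0,0],"hand":0},{"translation":[0,0,4],"turn":[0,0,0],"hand":0}]'
```

```text
time: 20.52
tcp_pos: [0.5452, 0.0605, 0.1678]
tcp_rot: [2.898, -1.209, -0.004]
ft_force: [0.2, -1.0, 0.4]
finger_gap: -0.0003
grasp_force: 0.0
time: 21.15
tcp_pos: [0.5464, 0.0603, 0.1655]
tcp_rot: [-2.899, 1.209, -0.0]
ft_force: [0.3, 0.3, -0.4]
finger_gap: 0.0001
grasp_force: 0.0
```

```bash
python3 -m inch '[{"translation":[0,0,0.5],"turn":[0,0,0],"hand":0},{"translation":[0,0,1],"turn":[0,0,0],"hand":0},{"translation":[0,0,1.5],"turn":[0,0,0],"hand":0},{"translation":[0,0,2],"turn":[0,0,0],"hand":0},{"translation":[0,0,2],"turn":[0,0,0],"hand":0}]'
```

```text
time: 21.78
tcp_pos: [0.5463, 0.0602, 0.1633]
tcp_rot: [2.899, -1.21, -0.0]
ft_force: [0.7, -0.7, -0.2]
finger_gap: -0.0001
grasp_force: 0.0
```

```bash
python3 -m inch '[{"translation":[0,0,0.7],"turn":[0,0,0],"hand":0},{"translation":[0,0,1.4],"turn":[0,0,0],"hand":0},{"translation":[0,0,2.1],"turn":[0,0,0],"hand":0},{"translation":[0,0,2.8],"turn":[0,0,0],"hand":0},{"translation":[0,0,2.8],"turn":[0,0,0],"hand":0}]'
```

```text
time: 22.4
tcp_pos: [0.5462, 0.0603, 0.1604]
tcp_rot: [2.899, -1.21, -0.0]
ft_force: [-0.2, -0.4, 0.1]
finger_gap: 0.0003
grasp_force: 0.0
```

```bash
python3 -m inch '[{"translation":[0,0,0.5],"turn":[0,0,0],"hand":0},{"translation":[0,0,1],"turn":[0,0,0],"hand":0},{"translation":[0,0,1],"turn":[0,0,0],"hand":0},{"translation":[0,0,1],"turn":[0,0,0],"hand":0},{"translation":[0,0,1],"turn":[0,0,0],"hand":0}]'
```

```text
time: 23.02
tcp_pos: [0.5463, 0.0603, 0.1595]
tcp_rot: [-2.899, 1.21, -0.0]
ft_force: [0.1, 0.7, 0.9]
finger_gap: -0.0001
grasp_force: 0.0
```

```bash
python3 -m inch '[{"translation":[0,0,0.5],"turn":[0,0,0],"hand":0},{"translation":[0,0,1],"turn":[0,0,0],"hand":0},{"translation":[0,0,1.5],"turn":[0,0,0],"hand":0},{"translation":[0,0,2],"turn":[0,0,0],"hand":0},{"translation":[0,0,2],"turn":[0,0,0],"hand":0}]'
```

```text
time: 23.65
tcp_pos: [0.5463, 0.0603, 0.1582]
tcp_rot: [-2.899, 1.209, 0.0]
ft_force: [-2.2, 0.8, 4.2]
finger_gap: 0.0004
grasp_force: 2.5
```

Contact is at 158.2 mm, so the collar is fully home. Back off and hand in.

```bash
python3 -m inch '[{"translation":[0,0,-10],"turn":[0,0,0],"hand":0},{"translation":[0,0,-35],"turn":[0,0,0],"hand":0},{"translation":[0,0,-70],"turn":[0,0,0],"hand":0},{"translation":[0,0,-100],"turn":[0,0,0],"hand":0},{"translation":[0,0,-100],"turn":[0,0,0],"hand":0}]'; python3 -m inch '[{"translation":[0,0,0],"turn":[0,0,0],"hand":0},{"translation":[0,0,0],"turn":[0,0,0],"hand":0},{"translation":[0,0,0],"turn":[0,0,0],"hand":0},{"translation":[0,0,0],"turn":[0,0,0],"hand":0},{"translation":[0,0,0],"turn":[0,0,0],"hand":0}]'; python3 -c "
from workcell import arm
print(arm.close_job())"
```

```text
time: 24.28
tcp_pos: [0.548, 0.0596, 0.2603]
tcp_rot: [-2.897, 1.209, -0.008]
ft_force: [-0.9, -0.8, -0.5]
finger_gap: -0.0002
grasp_force: 0.0
time: 24.9
tcp_pos: [0.5462, 0.0602, 0.2573]
tcp_rot: [2.899, -1.21, -0.0]
ft_force: [0.1, -0.3, 0.4]
finger_gap: 0.0001
grasp_force: 0.0
the job is handed in; nothing more can be done
None
```

I handed the job in at about 25 s: the red-winged screw is turned home in the well (wing top touched at 158.2 mm against 158 mm expected), released, the cover is swung aside, and the arm never went near the cup, pitcher or basket; the hand-in returned no verdict.

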